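# Find the unlatched hatch of the sample drop box and push it open

### The arm

A 7-joint arm with a two-finger parallel gripper is mounted at the origin on a cart in front of the work surface, level with it; the furniture and walls round the work are solid. World frame = base frame: x ahead of the robot, y to its left, z up, the work surface at z = 0. Lengths are in m, angles in rad, forces in N, time in s.
With the tool pointing down it reaches from about 0.4 to 0.9 m from the base axis. Payload 5.5 kg.
Tool frame: the origin (TCP) lies midway between the tips of the shut fingers; the grasp point (between the pads) lies 19 mm behind it (manip.grip_depth is the distance from the TCP to the grasp point, in m); z points along the fingers, y is the line along which they close (so a half turn about z gives the same grasp; the last joint's range is limited). The gripper opens to 92 mm and grips with 3 to 60 N. Pads are 19 mm wide; open, the fingers measure 130 mm over their backs; the gripper's body (75 mm by 190 mm) begins 47 mm behind the grasp point.
Start: joints at [1.584, 0.501, -0.427, 1.55, 0.221, 1.138, -0.21], TCP at [0.161, -0.63, 0.227] pointing down, gripper open.
Joint ranges: [-2.88, 2.88], [-0.31, 2.03], [-1.54, 1.56], [0.2, 2.42], [-1.41, 4.55], [0.19, 2.02], [-2.57, 2.57]. Speed limits (rad/s): [2.57, 2.57, 3.14, 3.14, 3.14, 3.14, 3.14].

### API

Orientations are given as [roll, pitch, yaw] about the fixed x, y, z axes, in that order (R = Rz(yaw) Ry(pitch) Rx(roll)).
In Python, from rig import manip gives the robot as it stands.
- The arm moves only by the shell command python3 -m crank 'ROWS' [OPENING] [FORCE]. ROWS is JSON, one flat list of numbers, 4 for each row, row after row: the shift along the world's x, y, z in mm, then the turn about the world's z in rad. In form: [tx, ty, tz, roll, tx, ty, tz, roll, ...]. A call has 1 to 10 rows; each row is the pose to reach, as a shift and turn from the pose commanded when the call began; what a row does not reach only later rows make up. A row lasts 1/12 s, in which the tool goes at most 41.7 mm and 7.16 degrees, less where a joint would pass 70% of its speed; a pose out of reach is approached as far as the arm can. A call with a gripper value outside its range is refused whole. OPENING is the closure, from 0 (fully open) to 1 (shut), set as the call begins (- or left out, the last holds). The fingers move at their own pace and stop on an object; FORCE is the grip in N (left out, the last holds). Time passes only in rows, so rows that repeat a pose let the fingers close. It gives the time, the measured TCP pose, the force, the opening and the grip force at its end, in the units of the state.
- manip.observe(): the state, without advancing time (a new reading comes with each control period).
- manip.capture(name): name is "scene" or "top"; returns a dict with "img" (384x512x3 uint8, blue, green, red), "depth" (384x512 float32, m along the optical axis (not along the pixel's ray), 0 where there is no reading), "K" (3x3 intrinsics, pixels), "R" (3x3) and "t" (3): a world point X has camera coordinates R X + t. Camera axes: x right, y down, z forward; pixel columns grow to the right and rows downward; lengths in m; the calibration is good to about 2 mm. A picture is of the moment at which its call begins.
- manip.finish_job(): hands the job in; it is judged then, once.
The state is a dict: "time_s": time; "qpos": joint angles; "qd": joint speeds; "joint_efforts": joint torques, N m; "position": TCP position; "orientation": TCP orientation; "wrist_force": force on the tool from outside, world axes, zero at the start; "moment": the same for the moment, N m; "finger_gap": opening from 0.0 (shut) to 1.0 (fully open); "grasp_force": force on a finger pad.
Only numpy, scipy, OpenCV 4.12 (cv2) and the standard library are available. Lean on these libraries where they do the work, as an engineer would, in place of code of your own. Each camera call takes 0.05 s, during which the arm holds its last target. There are 200 camera calls.

### The job

Three of the four hatches of the white sample drop box are latched and one is not, and you cannot see which: press lightly on the near, ribbed end of each hatch in turn until you find the one that rocks, then push that end down and away until the hatch stands fully open, and leave it so. Use the fingertips only, without gripping or pulling a hatch and without forcing a latched one, and leave the jar, the weight and the stopper behind the box alone.

Things in the scene. Friction and masses are not known exactly. Their poses are not given: they have to be found in the camera images.
- drop_box: White hollow sample drop box, fixed, 124 mm deep (x), 256 mm wide (y), 90 mm high; inner floor 10 mm above the worktop. Origin: centre of its underside; x to its back, away from the robot, y along the hatch row, z up. Four identical grey hatches lie flush in the deck (top z = 90 mm), centred at y = +87, +29, -29, -87 mm, each from x = -42 to +48 mm on an axle at x = +18 mm, z = 87 mm.
- hatch_1_press (a point): Centre of the black ribbed press pad on top of hatch 1 (first from the +y end (robot's left)), 40 mm from its axle towards the robot, 20 mm from its near edge. The hatch is a plate 90 mm long, 50 mm wide, 6 mm thick, 2 mm gaps at its sides. Site x runs along the plate to its far end, z out of its top; it moves with the hatch.
- hatch_1 (a joint): Angle of hatch 1, rad: 0 shut, grows as its near end goes down into the box and its short far end rises; stop at 1.15. Pressing beyond the axle does nothing. A latched hatch (hidden catch under the near end) yields little: about 10 N per mm, under 0.05 at 10 N; the free one (any of the four) turns at 1 to 3 N on the pad and stays at the angle where it is left.
- hatch_2_press (a point): Centre of the black ribbed press pad on top of hatch 2 (second from the +y end), 40 mm from its axle towards the robot, 20 mm from its near edge. The hatch is a plate 90 mm long, 50 mm wide, 6 mm thick, 2 mm gaps at its sides. Site x runs along the plate to its far end, z out of its top; it moves with the hatch.
- hatch_2 (a joint): Angle of hatch 2, rad: 0 shut, grows as its near end goes down into the box and its short far end rises; stop at 1.15. Pressing beyond the axle does nothing. A latched hatch (hidden catch under the near end) yields little: about 10 N per mm, under 0.05 at 10 N; the free one (any of the four) turns at 1 to 3 N on the pad and stays at the angle where it is left.
- hatch_3_press (a point): Centre of the black ribbed press pad on top of hatch 3 (third from the +y end), 40 mm from its axle towards the robot, 20 mm from its near edge. The hatch is a plate 90 mm long, 50 mm wide, 6 mm thick, 2 mm gaps at its sides. Site x runs along the plate to its far end, z out of its top; it moves with the hatch.
- hatch_3 (a joint): Angle of hatch 3, rad: 0 shut, grows as its near end goes down into the box and its short far end rises; stop at 1.15. Pressing beyond the axle does nothing. A latched hatch (hidden catch under the near end) yields little: about 10 N per mm, under 0.05 at 10 N; the free one (any of the four) turns at 1 to 3 N on the pad and stays at the angle where it is left.
- hatch_4_press (a point): Centre of the black ribbed press pad on top of hatch 4 (fourth, at the -y end), 40 mm from its axle towards the robot, 20 mm from its near edge. The hatch is a plate 90 mm long, 50 mm wide, 6 mm thick, 2 mm gaps at its sides. Site x runs along the plate to its far end, z out of its top; it moves with the hatch.
- hatch_4 (a joint): Angle of hatch 4, rad: 0 shut, grows as its near end goes down into the box and its short far end rises; stop at 1.15. Pressing beyond the axle does nothing. A latched hatch (hidden catch under the near end) yields little: about 10 N per mm, under 0.05 at 10 N; the free one (any of the four) turns at 1 to 3 N on the pad and stays at the angle where it is left.
- jar_blue: Sample jar with blue screw lid, 48 mm across, 72 mm high, standing loose on the worktop behind the box. Origin at the centre of its underside, z up.
- weight_brass: Brass knob weight, 28 mm across, 40 mm high, loose behind the box. Origin at the centre of its underside, z up.
- stopper_red: Red-brown rubber stopper, 23 mm across, 28 mm high, loose behind the box. Origin at the centre of its underside, z up.

How it is judged:
By the outcome, as a careful person would: the job done as asked, in the order asked, and still so for the second after the job is handed in, with the robot touching nothing.
It also fails if it takes over 51 s, if anything falls off the work surface, if the arm or the gripper's body presses on something with over 40 N, if the wrist force passes 120 N, or if a joint passes its speed limit or range.

## Working session

There is one attempt and no reset: what is moved stays moved. The work goes in short steps, Python scripts to look and compute and a shell command to move; the robot and the scene stay as the last step left them, time stands still between calls to the robot, and variables do not carry over. Pictures are saved under pics/ and viewed, at most 10 in all, crops included, and the job is handed in when it is done.

```bash
mkdir -p pics; python3 - <<'E'
from rig import manip
import cv2,numpy as np
o=manip.observe();print({k:np.round(v,3) for k,v in o.items()})
a=[]
for n in("scene","top"):
    c=manip.capture(n);np.savez(f"{n}0.npz",**c);cv2.imwrite(f"pics/{n}0.png",c["img"]);print(n,np.round(c["R"],3).tolist(),np.round(c["t"],3),c["K"].tolist())
E
```

```text
{'time_s': np.float64(0.0), 'qpos': array([ 1.584,  0.502, -0.427,  1.551,  0.221,  1.138, -0.21 ]), 'qd': array([-0.   ,  0.003, -0.002,  0.001,  0.001, -0.   ,  0.   ]), 'joint_efforts': array([ 0.0000e+00, -5.6658e+01, -5.8160e+00, -2.7911e+01, -6.9000e-02,
        3.1000e-02,  0.0000e+00]), 'position': array([ 0.16 , -0.629,  0.226]), 'orientation': array([-3.14, -0.  ,  0.25]), 'wrist_force': array([ 0.694, -0.095, -0.65 ]), 'moment': array([ 0.006, -0.044,  0.011]), 'grasp_force': np.float64(0.0), 'finger_gap': np.float64(1.001)}
scene [[0.644, -0.765, -0.018], [-0.523, -0.423, -0.74], [0.558, 0.485, -0.673]] [-0.157  0.428  0.516] [[437.2750335576598, 0.0, 261.8901238158623], [0.0, 437.2750335576598, 193.2293876050942], [0.0, 0.0, 1.0]]
top [[0.013, -1.0, -0.009], [-0.981, -0.011, -0.195], [0.195, 0.011, -0.981]] [0.23  0.519 0.849] [[491.44932071872597, 0.0, 259.3803159174273], [0.0, 491.44932071872597, 192.4905881267337], [0.0, 0.0, 1.0]]
```

View pics/top0.png

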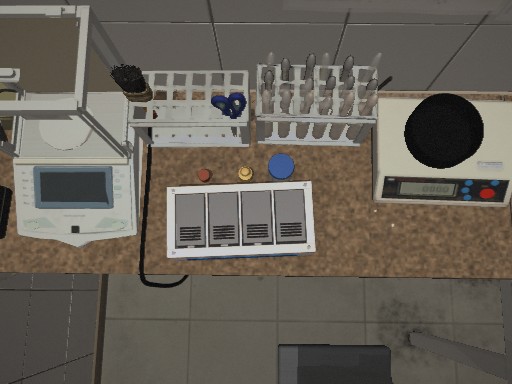

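View pics/scene0.png

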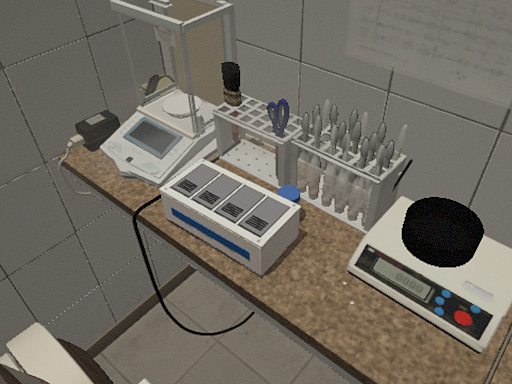

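The top view shows the box with corners near (167,189), (311,182), (315,250) and (168,258). The pads are near (190,234), (224,233), (257,231) and (291,229), with hatch 1 on the left. The stopper, weight and jar stand behind the box, and the scene view agrees. Next I convert these pixels to positions.

```bash
python3 - <<'E'
import numpy as np,cv2
c=dict(np.load("top0.npz"));K,R,t=c["K"],c["R"],c["t"]
C=-R.T@t
def ray(u,v,z):
    d=R.T@np.linalg.solve(K,[u,v,1]);return C+d*(z-C[2])/d[2]
def dep(u,v):
    return R.T@(np.linalg.solve(K,[u,v,1])*c["depth"][v,u]-t)
# deck points from depth
v,u=np.mgrid[170:275,150:330];d=c["depth"][v,u]
P=(np.linalg.solve(K,np.stack([u.ravel(),v.ravel(),np.ones(u.size)]))*d.ravel()).T-t
P=P@R
m=(abs(P[:,2]-.09)<.012)&(d.ravel()>0)
Q=P[m];r=cv2.minAreaRect(Q[:,:2].astype(np.float32)*1000);print("rect",r,"z",np.median(Q[:,2]))
for p in[(190,234),(224,233),(257,231),(291,229)]:print(np.round(ray(*p,.09),4),np.round(dep(*p),4))
for p in[(167,189),(311,182),(315,250),(168,258)]:print("corner",np.round(ray(*p,.09),4))
b=cv2.boxPoints(r);print(b)
# high obstacles
v,u=np.mgrid[0:384:1,0:512:1];d=c["depth"];P=((np.linalg.solve(K,np.stack([u.ravel(),v.ravel(),np.ones(u.size)]))*d.ravel()).T-t)@R
for a in np.arange(-.6,.6,.1):
    s=(P[:,1]>a)&(P[:,1]<a+.1)&(d.ravel()>0)&(P[:,2]>.1)
    if s.any():print(round(a,1),"xmin",P[s,0].min().round(3),"zmax",P[s,2].max().round(3))
E
```

```text
rect ((462.7625427246094, 268.5924377441406), (125.7511215209961, 255.17506408691406), 3.025761604309082) z 0.09044593241821833
[0.4344 0.3543 0.09  ] [0.4343 0.3543 0.0905]
[0.4368 0.2956 0.09  ] [0.4371 0.2958 0.0874]
[0.4409 0.2386 0.09  ] [0.4407 0.2386 0.0919]
[0.4451 0.1799 0.09  ] [0.4449 0.18   0.0915]
corner [0.5133 0.3981 0.09  ]
corner [0.5286 0.1447 0.09  ]
corner [0.4094 0.1388 0.09  ]
corner [0.3927 0.3904 0.09  ]
[[393.23993 392.68323]
 [406.70935 137.86389]
 [532.28516 144.50165]
 [518.81573 399.32098]]
-0.3 xmin 0.738 zmax 0.138
-0.2 xmin 0.559 zmax 0.329
-0.1 xmin 0.556 zmax 0.333
-0.0 xmin 0.619 zmax 0.329
0.1 xmin 0.62 zmax 0.327
0.2 xmin 0.616 zmax 0.322
0.3 xmin 0.615 zmax 0.314
0.4 xmin 0.561 zmax 0.356
0.5 xmin 0.56 zmax 0.364
```

```bash
python3 -m crank '[240,330,0,-0.2,240,330,0,-0.2,240,330,0,-0.2,240,330,0,-0.2,240,330,0,-0.2,240,330,0,-0.2,240,330,0,-0.2,240,330,0,-0.2,240,330,0,-0.2,240,330,0,-0.2]' 1 20
```

```text
time_s: 0.93
position: [0.4022, -0.2965, 0.2268]
orientation: [-3.141, -0.0, 0.052]
wrist_force: [-0.2, -0.1, 0.7]
finger_gap: 0.322
grasp_force: 0.0
```

```bash
python3 -m crank '[0,400,0,0,0,400,0,0,0,400,0,0,0,400,0,0,0,400,0,0,0,400,0,0,0,400,0,0,0,400,0,0,0,400,0,0,0,400,0,0]'
python3 -m crank '[44,78,-60,0,44,78,-60,0,44,78,-60,0,44,78,-100,0,44,78,-100,0,44,78,-100,0,44,78,-100,0]'
```

```text
time_s: 1.77
position: [0.4, 0.1044, 0.2271]
orientation: [-3.141, -0.001, 0.054]
wrist_force: [0.9, 0.0, -0.4]
finger_gap: 0.001
grasp_force: 0.0
time_s: 2.35
position: [0.4446, 0.1781, 0.1274]
orientation: [3.142, 0.0, 0.05]
wrist_force: [0.5, -0.1, 0.8]
finger_gap: 0.007
grasp_force: 0.0
```

```bash
python3 -m crank '[1,2,-30,0,1,2,-32,0,1,2,-34,0,1,2,-34,0]'
python3 -m crank '[0,0,-1,0,0,0,-2,0,0,0,-2,0]'
```

```text
time_s: 2.68
position: [0.4464, 0.1798, 0.0942]
orientation: [3.141, -0.002, 0.049]
wrist_force: [-0.6, -0.3, 0.0]
finger_gap: 0.004
grasp_force: 0.0
time_s: 2.93
position: [0.4463, 0.1801, 0.0915]
orientation: [3.141, -0.002, 0.049]
wrist_force: [0.4, -1.0, -0.9]
finger_gap: 0.002
grasp_force: 0.0
```

```bash
python3 -m crank '[0,0,-1,0,0,0,-1,0,0,0,-1,0]'
```

```text
time_s: 3.18
position: [0.4462, 0.1802, 0.09]
orientation: [-3.142, -0.001, 0.05]
wrist_force: [1.2, 0.1, 1.2]
finger_gap: 0.009
grasp_force: 0.7
```

```bash
python3 -m crank '[0,0,-1,0,0,0,-1,0,0,0,-1,0]'
```

```text
time_s: 3.43
position: [0.4459, 0.1802, 0.0887]
orientation: [-3.141, -0.0, 0.05]
wrist_force: [1.0, 0.4, 1.0]
finger_gap: 0.006
grasp_force: 0.6
```

```bash
python3 -c "
from rig import manip
o=manip.observe();print(o['wrist_force'],o['position'])"; python3 -m crank '[0,0,-0.5,0,0,0,-0.5,0,0,0,-0.5,0]'
```

```text
[0.95908104 0.36945331 1.02223479] [0.44592173 0.18024033 0.08873556]
time_s: 3.68
position: [0.4458, 0.1803, 0.0882]
orientation: [-3.141, -0.0, 0.05]
wrist_force: [1.7, -0.3, 0.9]
finger_gap: 0.007
grasp_force: 0.6
```

```bash
python3 -m crank '[0,0,-1,0,0,0,-1,0,0,0,-1,0]'
```

```text
time_s: 3.93
position: [0.4456, 0.1802, 0.0871]
orientation: [-3.141, 0.0, 0.05]
wrist_force: [0.1, 0.3, 1.1]
finger_gap: 0.004
grasp_force: 0.4
```

```bash
python3 -m crank '[0,0,-1,0,0,0,-1,0,0,0,-1,0]'
```

```text
time_s: 4.18
position: [0.4456, 0.1802, 0.0861]
orientation: [-3.142, 0.0, 0.05]
wrist_force: [-0.3, 0.7, 0.8]
finger_gap: 0.008
grasp_force: 0.4
```

```bash
python3 -m crank '[0,0,-1,0,0,0,-2,0,0,0,-2,0]'
```

```text
time_s: 4.43
position: [0.4457, 0.1802, 0.0841]
orientation: [-3.142, -0.0, 0.05]
wrist_force: [0.7, 0.1, 1.5]
finger_gap: 0.007
grasp_force: 0.5
```

```bash
python3 - <<'E'
from rig import manip
import cv2,numpy as np
a=[]
for n,(u,v) in(("top",(240,220)),("scene",(230,220))):
    c=manip.capture(n);i=c["img"][v-60:v+60,u-90:u+90];a.append(cv2.resize(i,None,fx=4,fy=4,interpolation=2))
cv2.imwrite("pics/p2.png",cv2.resize(np.vstack(a),(450,600)))
print(manip.observe()["wrist_force"])
E
```

```text
[-0.93408703  0.68334457  0.7578111 ]
```

View pics/p2.png

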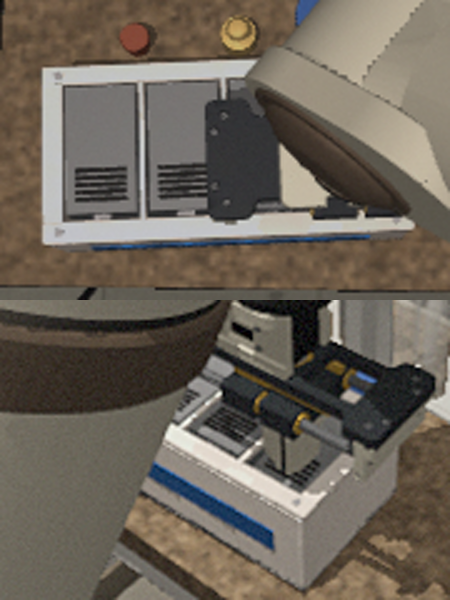

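The lower half of the picture shows the shut fingertips on hatch 4's pad, with its near end sunk. The TCP is 6 mm below the deck at about 1 N, so hatch 4 is the free one. Now I push it down and away.

```bash
python3 -m crank '[0,0,-4,0,0,0,-8,0,0,0,-12,0,0,0,-16,0,0,0,-20,0,0,0,-24,0,0,0,-24,0]'
```

```text
time_s: 5.12
position: [0.4448, 0.1799, 0.0592]
orientation: [3.141, 0.002, 0.05]
wrist_force: [-0.6, -0.5, 1.1]
finger_gap: 0.001
grasp_force: 0.1
```

```bash
python3 -m crank '[2,0,0,0,4,0,0,0,6,0,0,0,8,0,0,0,10,0.5,0,0,10,0.5,0,0]'
```

```text
time_s: 5.62
position: [0.4561, 0.1806, 0.0602]
orientation: [3.142, -0.0, 0.049]
wrist_force: [-2.2, -1.4, 0.1]
finger_gap: 0.005
grasp_force: 0.6
```

```bash
python3 -m crank '[1,0,0,0,2,0,0,0,3,0,0,0,3,0,0,0]'
```

```text
time_s: 5.95
position: [0.4589, 0.1807, 0.0602]
orientation: [-3.142, -0.0, 0.05]
wrist_force: [-1.2, 0.1, -0.7]
finger_gap: 0.001
grasp_force: 0.8
```

Next, small steps in x until the stop is felt.

```bash
python3 -m crank '[1,0,0,0,2,0,0,0,2,0,0,0]'
```

```text
time_s: 6.2
position: [0.4601, 0.1807, 0.06]
orientation: [3.141, 0.001, 0.05]
wrist_force: [-3.8, 0.4, 0.5]
finger_gap: 0.005
grasp_force: 1.8
```

```bash
python3 -m crank '[1,0,0,0,2,0,0,0,2,0,0,0]'
```

```text
time_s: 6.45
position: [0.4605, 0.1807, 0.0598]
orientation: [3.141, 0.004, 0.051]
wrist_force: [-7.7, -1.0, 3.2]
finger_gap: 0.006
grasp_force: 4.2
```

Position has stalled at 0.4605, against a predicted 0.4607 at the stop, and the force is rising. That is the stop, so I give one slight extra push, then back off and retract.

```bash
python3 -m crank '[1,0,0,0,2,0,0,0,2,0,0,0]'; python3 -m crank '[-4,0,0,0,-14,-1,0,0,-17,-1,0,0,-17,-1,20,0,-17,-1,55,0,-17,-1,90,0,-17,-1,120,0,-17,-1,120,0]'
python3 -m crank '[-40,-300,20,0,-40,-300,20,0,-40,-300,20,0,-40,-300,20,0,-40,-300,20,0,-40,-300,20,0,-40,-300,20,0,-40,-300,20,0,-40,-300,20,0]'
python3 - <<'E'
from rig import manip
import cv2,numpy as np
c=manip.capture("top");K,R,t=c["K"],c["R"],c["t"]
a=[cv2.resize(c["img"][155:275,150:330],(600,400),interpolation=2)]
cv2.imwrite("pics/p3.png",a[0])
v,u=np.mgrid[155:275,150:340];d=c["depth"][v,u].ravel()
P=((np.linalg.solve(K,np.stack([u.ravel(),v.ravel(),np.ones(u.size)]))*d).T-t)@R
b=P[:,:2]-[.463,.2686];s,k=np.sin(.053),np.cos(.053)
L=np.c_[b@[k,s],b@[-s,k],P[:,2]]*1000
q=L[(abs(L[:,1]+87)<18)&(L[:,0]>-42)&(L[:,0]<48)]
for x in range(-42,48,6):
    w=q[(q[:,0]>=x)&(q[:,0]<x+6)];print(x,len(w),np.round(np.median(w[:,2]),1) if len(w) else '')
E
```

```text
time_s: 6.7
position: [0.4608, 0.1807, 0.0596]
orientation: [3.14, 0.006, 0.051]
wrist_force: [-12.5, 0.5, 6.3]
finger_gap: 0.008
grasp_force: 6.8
time_s: 7.37
position: [0.4518, 0.1818, 0.186]
orientation: [-3.14, -0.011, 0.05]
wrist_force: [1.0, 0.7, 0.7]
finger_gap: 0.005
grasp_force: 0.0
time_s: 8.12
position: [0.4073, -0.1252, 0.2005]
orientation: [3.139, -0.001, 0.042]
wrist_force: [-0.1, 0.2, -0.4]
finger_gap: 0.007
grasp_force: 0.0
-42 38 11.1
-36 61 10.4
-30 61 10.7
-24 62 10.7
-18 60 10.7
-12 106 13.1
-6 85 51.6
0 82 63.2
6 95 76.6
12 87 89.8
18 102 103.6
24 80 114.7
30 60 110.4
36 21 107.7
42 1 89.5
```

View pics/p3.png

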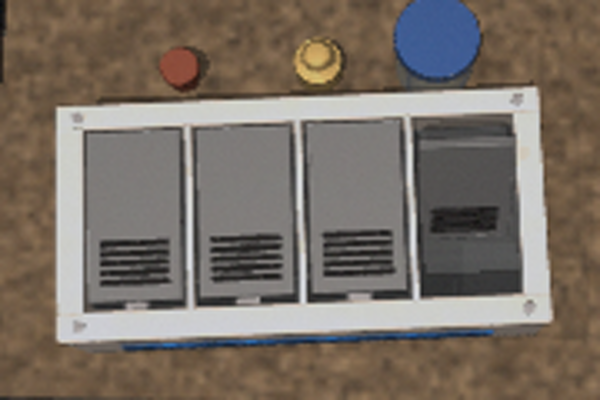

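Hatch 4, at the right, stands open. Its depth slope is about 65°, or 1.14 rad, with the stop at 1.15. Hatches 1 to 3 are flush, and the jar, weight and stopper have not moved.

```bash
python3 -c "
from rig import manip
print(manip.finish_job())"
```

```text
the job is handed in; nothing more can be done
None
```

Hatch 4 (the -y end) was the free one and the first I pressed, so I left hatches 1 to 3 untouched; it now stands open at its stop (about 1.14 rad measured), the jar, weight and stopper are undisturbed, and the job is handed in at about 8 s.

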